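# Find the sample case with the loose ball and present it

## Task

One of the three sealed sample cases has a loose steel ball in it: lift the cases by their grip ridges and shake or rock them to find the one that rattles, standing each one that stays quiet back upright where it stood. Finish while holding the rattling case still and level over the middle of the blue hand-over pad, held well clear, at least 10 cm above it; do not set it down or let go. Leave the other things on the bench alone.

Things in the scene. Friction and masses are not known exactly. Their poses are not given: they have to be found in the camera images.
- case_blue_center (a point): Centre of the case with the blue lid: sealed opaque white box 110 x 110 mm, lid 114 x 114 mm with its top 59 mm above the underside, 95 mm tall with the grip ridge on top. The point is 47.5 mm above the underside; z up. Shell 140 to 220 g, contents 260 g: in one case, any of the three, a loose 40 mm steel ball rolling 30 mm either way from the middle on a flat floor; in the others a snug insert, no play.
- case_blue_ridge (a point): Middle of the blue upright grip ridge on that case's lid: 66 mm long along its x axis, 20 mm thick along its y axis, 36 mm tall. The point is 18 mm above the lid and 18 mm below the ridge's top, 77 mm above the case's underside, over the case's centre. A ball that rolls to a wall shifts the case's balance by about 0.08 N m and knocks; an insert shifts nothing.
- case_green_center (a point): Centre of the case with the green lid: sealed opaque white box 110 x 110 mm, lid 114 x 114 mm with its top 59 mm above the underside, 95 mm tall with the grip ridge on top. The point is 47.5 mm above the underside; z up. Shell 140 to 220 g, contents 260 g: in one case, any of the three, a loose 40 mm steel ball rolling 30 mm either way from the middle on a flat floor; in the others a snug insert, no play.
- case_green_ridge (a point): Middle of the green upright grip ridge on that case's lid: 66 mm long along its x axis, 20 mm thick along its y axis, 36 mm tall. The point is 18 mm above the lid and 18 mm below the ridge's top, 77 mm above the case's underside, over the case's centre. A ball that rolls to a wall shifts the case's balance by about 0.08 N m and knocks; an insert shifts nothing.
- case_orange_center (a point): Centre of the case with the orange lid: sealed opaque white box 110 x 110 mm, lid 114 x 114 mm with its top 59 mm above the underside, 95 mm tall with the grip ridge on top. The point is 47.5 mm above the underside; z up. Shell 140 to 220 g, contents 260 g: in one case, any of the three, a loose 40 mm steel ball rolling 30 mm either way from the middle on a flat floor; in the others a snug insert, no play.
- case_orange_ridge (a point): Middle of the orange upright grip ridge on that case's lid: 66 mm long along its x axis, 20 mm thick along its y axis, 36 mm tall. The point is 18 mm above the lid and 18 mm below the ridge's top, 77 mm above the case's underside, over the case's centre. A ball that rolls to a wall shifts the case's balance by about 0.08 N m and knocks; an insert shifts nothing.
- pad_center (a point): The hand-over pad: flat blue pad on the worktop, 120 mm along x by 160 mm along y, 3 mm thick, fixed, on the robot's far side of the cases. The point is the centre of its top
- reagent: amber glass reagent bottle, 44 mm across, 80 mm tall, standing; origin at the centre of its underside; leave alone
- jar: white jar with a red cap, 52 mm across, 60 mm tall, standing; origin at the centre of its underside; leave alone
- marker: red marker pen with a black cap, about 130 mm long, 12 mm thick, lying; origin under its middle; leave alone
- capbox: open blue box, 100 x 130 x 55 mm; origin at the centre of its underside; leave alone
- beaker: clear plastic cup, 64 mm across the rim, 75 mm tall; origin at the centre of its underside; leave alone
- tipbox: closed white carton, 120 x 85 x 60 mm; origin at the centre of its underside; leave alone
There are look-alikes about, which are no part of the job. Leave any pink look-alike of the part that bears case_green_center alone.

How it is judged:
By the outcome, as a careful person would: the job done as asked, in the order asked, and still so for the second after the job is handed in, while the arm keeps its last pose, push and grip.
It also fails if it takes over 72 s, if anything falls off the work surface, if the arm or the gripper's body presses on something with over 40 N, if the wrist force passes 120 N, or if a joint passes its speed limit or range.

## Robot

A 7-joint arm with a two-finger parallel gripper is mounted at the origin on the work surface. World frame = base frame: x ahead of the robot, y to its left, z up, the work surface at z = 0. Lengths are in m, angles in rad, forces in N, time in s.
With the tool pointing down it reaches from about 0.35 to 0.9 m from the base axis. Payload 8.1 kg.
Tool frame: the origin (TCP) lies on the centre line of the jaws, within the pads' length; the fingertips stand 19 mm ahead of it and the grasp point (between the pads) is the TCP (arm.tip_reach is the distance from the TCP to the fingertips, in m); z points along the fingers, y is the line along which they close (so a half turn about z gives the same grasp; the last joint's range is limited). The gripper opens to 92 mm and grips with 3 to 60 N. Pads are 19 mm wide; open, the fingers measure 130 mm over their backs; the gripper's body (75 mm by 190 mm) begins 47 mm behind the grasp point.
Start: joints at [-1.437, 0.434, 0.025, 1.573, -0.012, 1.134, -0.075], TCP at [0.147, 0.608, 0.246] pointing down, gripper open.
Joint ranges: [-2.62, 2.62], [-0.44, 2.09], [-1.27, 1.32], [0.08, 2.57], [-1.32, 4.46], [0.12, 2], [-2.74, 2.74]. Speed limits (rad/s): [2.22, 2.22, 3.01, 3.01, 3.14, 3.14, 3.14].

## Interface

Orientations are given as a rotation vector (axis times angle).
In Python, from cell import arm gives the robot as it stands.
- The arm moves only by the tool arm_command, never from a script. Its argument "targets" is a list that holds one entry, the list of rows, each a list of 6 numbers: the shift along the tool's x, y, z in m, then the turn, a rotation vector about the tool's x, y, z in rad. A call has 1 to 10 rows; each row shifts and turns the commanded pose from where the row before left it, along the tool's axes as they then stand; what a row does not reach is not made up. A row lasts 1/8 s, in which the tool goes at most 62.5 mm and 10.7 degrees, less where a joint would pass 70% of its speed; a pose out of reach is approached as far as the arm can. A call with a gripper value outside its range is refused whole. "jaw" is the finger opening in m, from 0 to 0.0918, set as the call begins (left out, the last holds). The fingers move at their own pace and stop on an object; "newtons" is the grip in N (left out, the last holds). Time passes only in rows, so rows that do not move let the fingers close. It gives the time, the measured TCP pose, the force, the opening and the grip force at its end, in the units of the state.
- arm.observe(): the state, without advancing time (a new reading comes with each control period).
- arm.get_image(name): name is "scene" or "top" or "wrist"; returns a dict with "pixels" (420x560x3 uint8, red, green, blue), "z_map" (420x560 float32, m along the optical axis (not along the pixel's ray), 0 where there is no reading), "fx", "fy", "cx", "cy" (pixels), "dist" ([k1, k2, p1, p2, k3] as OpenCV has them; the pictures are not rectified), "xyz" and "rotation" of the camera in the world; the wrist camera has in their place "T_tool_cam" (4x4, takes a point from camera to tool coordinates, whose origin is the TCP and whose axes are the flange's). Camera axes: x right, y down, z forward; pixel columns grow to the right and rows downward; lengths in m; the calibration is good to about 2 mm. A picture is of the moment at which its call begins: read the wrist's pose just before it.
- arm.sign_off(): hands the job in; it is judged then, once.
The state is a dict: "clock": time; "joints": joint angles; "dq": joint speeds; "joint_efforts": joint torques, N m; "position": TCP position; "ee_rot": TCP orientation; "force": force on the tool from outside, world axes, zero at the start; "ft_torque": the same for the moment, N m; "width": opening from 0.0 (shut) to 1.0 (fully open); "gripper_force": force on a finger pad.
Only numpy, scipy, OpenCV 4.12 (cv2) and the standard library are available. Lean on these libraries where they do the work, as an engineer would, in place of code of your own. Each camera call takes 0.05 s, during which the arm holds its last target. There are 200 camera calls.

## Working session

There is one attempt and no reset: what is moved stays moved. The work goes in short steps, Python scripts to look and compute and a tool call to move; the robot and the scene stay as the last step left them, time stands still between calls to the robot, and variables do not carry over. Pictures are saved under pics/ and viewed, at most 10 in all, crops included, and the job is handed in when it is done.

Besides the shell and the picture viewer there is one more tool, called as name(argument=value, ...) on one line, values as JSON. arm_command: Moves the arm, as the interface text tells. Its arguments: {"type":"object","properties":{"targets":{"type":"array","items":{"type":"array","items":{"type":"array","items":{"type":"number"}}}},"jaw":{"type":"number"},"newtons":{"type":"number"}},"required":["targets"]}

```bash
mkdir -p pics
cat > h.py <<'E'
import numpy as np, cv2
from cell import arm
from scipy.spatial.transform import Rotation as R
def grab(n,f):
    s=arm.observe(); im=arm.get_image(n); cv2.imwrite('pics/'+f,im['pixels'][:,:,::-1])
    if n=='wrist':
        T=np.eye(4);T[:3,:3]=R.from_rotvec(s['ee_rot']).as_matrix();T[:3,3]=s['position'];T=T@np.array(im['T_tool_cam'])
        im['xyz'],im['rotation']=T[:3,3],T[:3,:3]
    M=np.array(im['rotation']); im['M']=M if M.shape==(3,3) else R.from_rotvec(M).as_matrix()
    return im
def plane(im,uv,z):
    K=np.array([[im['fx'],0,im['cx']],[0,im['fy'],im['cy']],[0,0,1]])
    p=cv2.undistortPoints(np.array(uv,float).reshape(-1,1,2),K,np.array(im['dist']))[:,0]
    d=np.c_[p,np.ones(len(p))]@im['M'].T; c=np.array(im['xyz'])
    return c+d*((z-c[2])/d[:,2])[:,None]
E
python3 - <<'E'
from h import *
print(arm.observe())
for n in('top','scene'):
    im=grab(n,n+'1.png'); print(n,im['xyz'],im['M'].round(3).tolist(),im['fx'])
E
```

```text
{'clock': 0.0, 'joints': array([-1.43659601,  0.43520272,  0.02495544,  1.57409588, -0.01156804,
        1.13400335, -0.07510373]), 'dq': array([ 0.00080898, -0.00028215,  0.00097039,  0.00041205,  0.00041582,
        0.00030713, -0.00123363]), 'joint_efforts': array([-2.81878902e-04, -6.67866397e+01,  9.84570198e-01, -3.14464438e+01,
       -6.05668151e-02,  4.27112239e-02,  1.67157918e-04]), 'position': array([0.14656085, 0.60707564, 0.24495782]), 'ee_rot': array([-3.71162653e-01, -3.11956717e+00,  2.45801432e-03]), 'force': array([-0.51355584,  0.17999358,  0.085238  ]), 'ft_torque': array([ 0.00735382, -0.02857611, -0.00350222]), 'gripper_force': 0.0, 'width': 0.9983336346620918}
top [0.30389913 0.01227533 1.64505742] [[0.027, -0.989, 0.148], [-1.0, -0.028, -0.008], [0.012, -0.147, -0.989]] 543.9328737055732
scene [ 1.1592912  -0.4145634   0.95066255] [[0.535, 0.649, -0.541], [0.845, -0.404, 0.351], [0.009, -0.645, -0.764]] 468.3227223340192
```

View pics/top1.png

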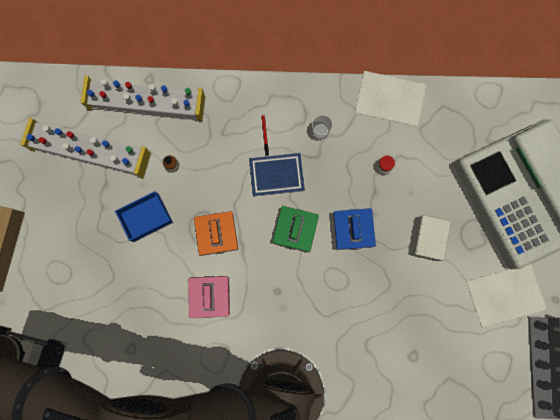

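View pics/scene1.png

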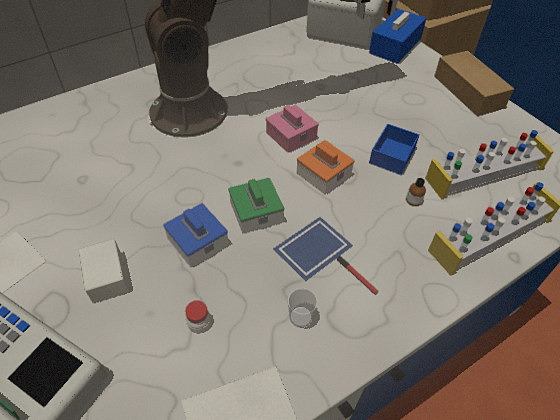

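The top view shows the lidded cases: orange (216,233), green (295,228), blue (353,229), with the pad at (276,174). The pink look-alike is at (209,297). A blue cooler-like box at scene (398,35) has an all-blue body and a white handle, so it isn't a case. The three cases with white bodies and coloured lids, beside the pad, fit the description. I'll measure them and confirm in a crop.

Run:
```python
from h import *
im=grab('top','top2.png'); p=im['pixels']; hsv=cv2.cvtColor(p,cv2.COLOR_RGB2HSV)
for n,c,lo,hi in(('orange',(216,233),5,18),('green',(295,228),50,85),('blue',(353,229),105,125),('pad',(276,174),100,130)):
    m=cv2.inRange(hsv,(lo,60,30),(hi,255,255)); w=np.zeros_like(m); w[c[1]-32:c[1]+32,c[0]-32:c[0]+32]=255; m&=w
    m=cv2.morphologyEx(m,cv2.MORPH_CLOSE,np.ones((7,7)))
    k=max(cv2.findContours(m,0,2)[0],key=cv2.contourArea); z=.003 if n=='pad' else .059
    b=cv2.boxPoints(cv2.minAreaRect(k)); q=plane(im,b,z)[:,:2]
    e=np.diff(np.r_[q,q[:1]],axis=0)
    print(n,'centre',q.mean(0).round(4),'sides',np.linalg.norm(e,axis=1).round(3),'edge deg',np.degrees(np.arctan2(e[:,1],e[:,0])).round(1))
    if n!='pad':
        # ridge top from z map
        Z=im['z_map']; v,u=np.nonzero(w); K=np.array([[im['fx'],0,im['cx']],[0,im['fy'],im['cy']],[0,0,1]])
        d=cv2.undistortPoints(np.c_[u,v].astype(float).reshape(-1,1,2),K,np.array(im['dist']))[:,0]
        P=(np.c_[d,np.ones(len(d))]*Z[v,u][:,None])@im['M'].T+im['xyz']
        s=(P[:,2]>.082)&(P[:,2]<.11)&(np.hypot(*(P[:,:2]-q.mean(0)).T)<.05); r=P[s][:,:2].astype(np.float32)
        (cc,sz,a)=cv2.minAreaRect(r*1000); bb=cv2.boxPoints((cc,sz,a)); ee=np.diff(bb,axis=0); l=ee[np.argmax(np.linalg.norm(ee,axis=1))]
        print('  ridge',(np.array(cc)/1000).round(4),np.round(sz),'long dir deg',round(np.degrees(np.arctan2(l[1],l[0]))%180,1),len(r))
cv2.imwrite('pics/crop.png',cv2.resize(p[140:320,160:400,::-1],None,fx=3.3,fy=3.3,interpolation=2))
s=arm.observe();print(R.from_rotvec(s['ee_rot']).as_matrix().round(3).tolist())
```

```text
orange centre [0.4539 0.2021] sides [0.116 0.116 0.115 0.116] edge deg [ -79.8 -169.3  100.    11.3]
  ridge [0.4539 0.2021] [66. 21.] long dir deg 10.3 165
green centre [ 0.4729 -0.0313] sides [0.114 0.114 0.114 0.113] edge deg [ -12.3 -102.5  167.1   77.6]
  ridge [ 0.4733 -0.0313] [19. 66.] long dir deg 167.4 158
blue centre [ 0.4781 -0.2033] sides [0.116 0.115 0.115 0.115] edge deg [ -82.6 -174.2   97.3    6.5]
  ridge [ 0.4786 -0.2033] [65. 20.] long dir deg 5.1 163
pad centre [0.6458 0.0297] sides [0.159 0.118 0.158 0.117] edge deg [ -82.1 -172.8   97.8    7.9]
[[-0.972, 0.235, -0.0], [0.235, 0.972, -0.001], [-0.0, -0.001, -1.0]]
```

View pics/crop.png

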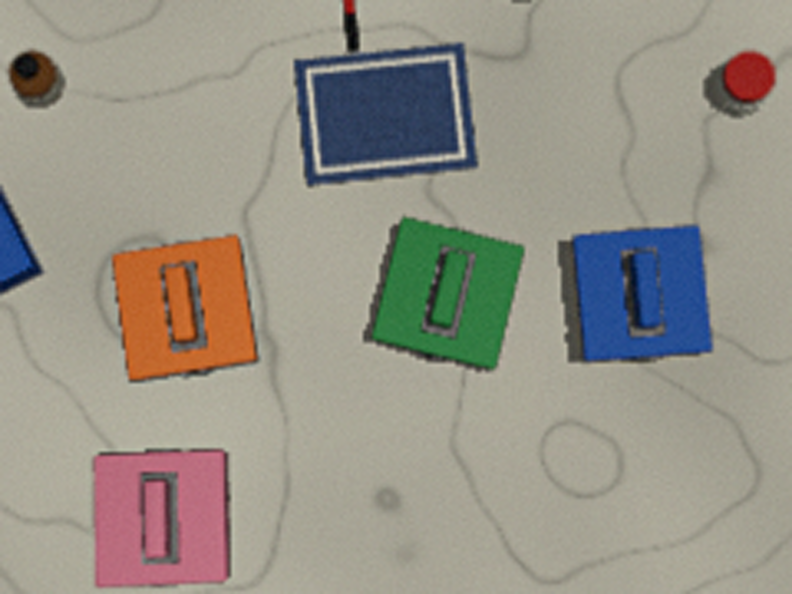

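The crop confirms the three white-bodied cases with orange, green and blue lids. Pink stays out of it. I'll start with orange, the nearest.

arm_command(targets=[[[-0.0394, -0.0322, 0, 0, 0, 0], [-0.0394, -0.0322, 0, 0, 0, 0], [-0.0394, -0.0322, 0, 0, 0, 0], [-0.0394, -0.0322, 0, 0, 0, 0], [-0.0394, -0.0322, 0, 0, 0, 0], [-0.0394, -0.0322, 0, 0, 0, 0], [-0.0394, -0.0322, 0, 0, 0, 0], [-0.0394, -0.0322, 0, 0, 0, 0], [-0.0394, -0.0322, 0, 0, 0, 0], [-0.0394, -0.0322, 0, 0, 0, 0]]], jaw=0.07)

```text
clock: 1.4
position: [0.4548, 0.2007, 0.2458]
ee_rot: [0.371, 3.12, 0.0]
force: [1.4, 0.3, -0.0]
width: 0.763
gripper_force: 0.0
```

arm_command(targets=[[[0, 0, 0, 0, 0, -0.139], [0, 0, 0, 0, 0, -0.139], [0, 0, 0, 0, 0, -0.139], [0, 0, 0, 0, 0, 0], [0, 0, 0, 0, 0, 0]]])

```text
clock: 2.02
position: [0.454, 0.2021, 0.2456]
ee_rot: [0.278, -3.129, 0.0]
force: [0.3, 0.7, -0.6]
width: 0.763
gripper_force: 0.0
```

```bash
cat >> h.py <<'E'
def ridge(c,f,zlo=.082,zhi=.11):
    """ridge centre, size, long direction from wrist depth near world xy c; also in tool axes"""
    s=arm.observe(); im=grab('wrist',f); Z=im['z_map']; v,u=np.nonzero(Z>0)
    K=np.array([[im['fx'],0,im['cx']],[0,im['fy'],im['cy']],[0,0,1]])
    d=cv2.undistortPoints(np.c_[u,v].astype(float).reshape(-1,1,2),K,np.array(im['dist']))[:,0]
    P=(np.c_[d,np.ones(len(d))]*Z[v,u][:,None])@im['M'].T+im['xyz']
    k=(P[:,2]>zlo)&(P[:,2]<zhi)&(np.hypot(*(P[:,:2]-c).T)<.05); r=P[k][:,:2].astype(np.float32)
    cc,sz,a=cv2.minAreaRect(r*1000); b=cv2.boxPoints((cc,sz,a)); e=np.diff(b,axis=0); l=e[np.argmax(np.linalg.norm(e,axis=1))]
    Rt=R.from_rotvec(s['ee_rot']).as_matrix(); cc=np.array(cc)/1000
    print('ridge',cc.round(4),np.round(sz),'dir',round(np.degrees(np.arctan2(l[1],l[0]))%180,1),'tool x dir',round(np.degrees(np.arctan2(Rt[1,0],Rt[0,0]))%180,1),
      'top z',np.median(P[k][:,2]).round(4),'tool shift',(Rt.T@np.r_[cc-s['position'][:2],0]).round(4),len(r))
E
python3 - <<'E'
from h import *
ridge([.4539,.2021],'w1.png')
E
```

```text
ridge [0.4559 0.2038] [66. 19.] dir 10.7 tool x dir 10.1 top z 0.0941 tool shift [-0.0022  0.0013 -0.    ] 1872
```

View pics/w1.png

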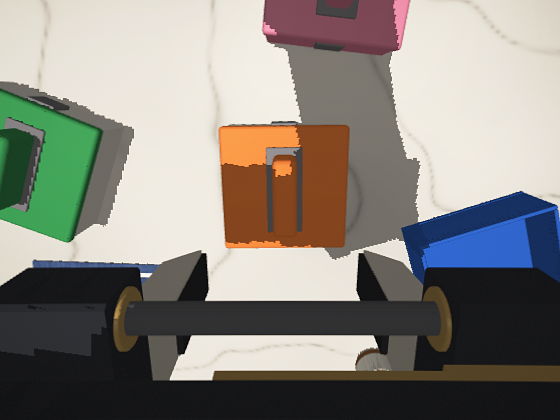

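arm_command(targets=[[[-0.001, 0.001, 0.04, 0, 0, 0], [0, 0, 0.05, 0, 0, 0], [0, 0, 0.05, 0, 0, 0], [0, 0, 0.022, 0, 0, 0], [0, 0, 0, 0, 0, 0]]])

```text
clock: 2.7
position: [0.4539, 0.2027, 0.0824]
ee_rot: [0.28, -3.126, 0.003]
force: [-0.8, -1.3, -0.3]
width: 0.761
gripper_force: 0.0
```

arm_command(targets=[[[0, 0, 0, 0, 0, 0], [0, 0, 0, 0, 0, 0], [0, 0, 0, 0, 0, 0], [0, 0, 0, 0, 0, 0], [0, 0, 0, 0, 0, 0], [0, 0, 0, 0, 0, 0]]], jaw=0.0, newtons=45)

```text
clock: 3.45
position: [0.4549, 0.2034, 0.0838]
ee_rot: [-0.283, 3.129, 0.0]
force: [-0.6, 1.1, 1.7]
width: 0.218
gripper_force: 45.0
```

arm_command(targets=[[[0, 0, -0.03, 0, 0, 0], [0, 0, -0.05, 0, 0, 0], [0, 0, -0.03, 0, 0, 0], [0, 0, 0, 0, 0, 0], [0, 0, 0, 0, 0, 0], [0, 0, 0, 0, 0, 0], [0, 0, 0, 0, 0, 0]]])

```text
clock: 4.32
position: [0.4544, 0.2029, 0.1926]
ee_rot: [0.282, -3.127, 0.002]
force: [1.2, -0.1, -4.3]
width: 0.212
gripper_force: 45.0
```

```bash
cat >> h.py <<'E'
def wr():
    s=arm.observe(); Rt=R.from_rotvec(s['ee_rot']).as_matrix()
    print('t',round(s['clock'],2),'pos',s['position'].round(4),'F',s['force'].round(2),'Mworld',s['ft_torque'].round(3),'Mtool',(Rt.T@s['ft_torque']).round(3),'zt',Rt[:,2].round(3),'w',round(s['width'],3), 'eff',s['joint_efforts'][4:].round(3))
E
python3 -c "
from h import *
wr()"
```

```text
t 4.33 pos [0.4544 0.2029 0.1926] F [ 1.16 -0.11 -4.29] Mworld [ 0.008  0.037 -0.064] Mtool [-0.015  0.035  0.063] zt [-0.002 -0.001 -1.   ] w 0.212 eff [0.024 0.1   0.002]
```

arm_command(targets=[[[0, 0, 0, 0.09, 0, 0], [0, 0, 0, 0.09, 0, 0], [0, 0, 0, 0, 0, 0], [0, 0, 0, 0, 0, 0], [0, 0, 0, 0, 0, 0], [0, 0, 0, 0, 0, 0], [0, 0, 0, 0, 0, 0]]])

```text
clock: 5.2
position: [0.455, 0.2029, 0.1938]
ee_rot: [-0.279, 3.1, -0.279]
force: [0.4, 0.0, -4.3]
width: 0.217
gripper_force: 45.0
```

```bash
python3 -c "
from h import *
wr()"
```

```text
t 5.2 pos [0.455  0.2029 0.1938] F [ 0.42  0.02 -4.27] Mworld [0.402 0.071 0.011] Mtool [-0.409 -0.004 -0.01 ] zt [ 0.032 -0.176 -0.984] w 0.217 eff [1.051 0.75  0.026]
```

arm_command(targets=[[[0, 0, 0, -0.12, 0, 0], [0, 0, 0, -0.12, 0, 0], [0, 0, 0, -0.12, 0, 0], [0, 0, 0, 0, 0, 0], [0, 0, 0, 0, 0, 0], [0, 0, 0, 0, 0, 0], [0, 0, 0, 0, 0, 0], [0, 0, 0, 0, 0, 0]]])

```text
clock: 6.2
position: [0.4547, 0.2038, 0.1937]
ee_rot: [0.282, -3.1, -0.279]
force: [0.3, 0.2, -4.5]
width: 0.217
gripper_force: 45.0
```

```bash
python3 -c "
from h import *
wr()"
```

```text
t 6.2 pos [0.4547 0.2038 0.1937] F [ 0.32  0.2  -4.48] Mworld [-0.42  -0.052  0.055] Mtool [ 0.423  0.034 -0.05 ] zt [-0.032  0.176 -0.984] w 0.217 eff [-1.036  0.046 -0.033]
```

arm_command(targets=[[[0, 0, 0, 0.09, 0, 0], [0, 0, 0, 0.09, 0, 0], [0, 0, 0, 0, 0, 0], [0, 0, 0, 0, 0, 0], [0, 0, 0, 0, 0, 0], [0, 0, 0, 0, 0, 0]]])

```text
clock: 6.95
position: [0.4551, 0.2025, 0.1938]
ee_rot: [0.28, -3.129, -0.001]
force: [0.4, 0.2, -3.4]
width: 0.214
gripper_force: 45.0
```

```bash
python3 -c "
from h import *
wr()"
```

```text
t 6.95 pos [0.4551 0.2025 0.1938] F [ 0.37  0.21 -3.4 ] Mworld [0.    0.009 0.007] Mtool [-0.002  0.008 -0.007] zt [-0.     0.001 -1.   ] w 0.214 eff [-0.004  0.084  0.026]
```

arm_command(targets=[[[0, 0, 0, 0.05, 0, 0], [0, 0, 0, 0, 0, 0], [0, 0, 0, 0, 0, 0], [0, 0, 0, 0, 0, 0], [0, 0, 0, 0, 0, 0], [0, 0, 0, 0, 0, 0], [0, 0, 0, 0, 0, 0], [0, 0, 0, 0, 0, 0], [0, 0, 0, 0, 0, 0]]])

```text
clock: 8.07
position: [0.4549, 0.2033, 0.1937]
ee_rot: [-0.282, 3.123, -0.078]
force: [0.7, -0.6, -3.8]
width: 0.217
gripper_force: 45.0
```

```bash
python3 -c "
from h import *
wr()"
```

```text
t 8.07 pos [0.4549 0.2033 0.1937] F [ 0.74 -0.58 -3.77] Mworld [ 0.149  0.024 -0.013] Mtool [-0.151 -0.003  0.013] zt [ 0.009 -0.049 -0.999] w 0.217 eff [0.321 0.222 0.005]
```

arm_command(targets=[[[0, 0, 0, -0.1, 0, 0], [0, 0, 0, 0, 0, 0], [0, 0, 0, 0, 0, 0], [0, 0, 0, 0, 0, 0], [0, 0, 0, 0, 0, 0], [0, 0, 0, 0, 0, 0], [0, 0, 0, 0, 0, 0], [0, 0, 0, 0, 0, 0], [0, 0, 0, 0, 0, 0]]])

```text
clock: 9.2
position: [0.4549, 0.2032, 0.1937]
ee_rot: [0.282, -3.124, -0.078]
force: [0.1, -0.9, -3.9]
width: 0.214
gripper_force: 45.0
```

```bash
python3 -c "
from h import *
wr()"
```

```text
t 9.2 pos [0.4549 0.2032 0.1937] F [ 0.07 -0.9  -3.92] Mworld [-0.098 -0.013 -0.027] Mtool [0.099 0.004 0.027] zt [-0.009  0.049 -0.999] w 0.214 eff [-0.273  0.003 -0.005]
```

arm_command(targets=[[[0, 0, 0, 0.05, 0, 0], [0, 0, 0, 0, 0, 0], [0, 0, 0, 0, 0, 0], [0, 0, 0, 0, 0, 0], [0, 0, 0, 0, 0, 0]]])

```text
clock: 9.82
position: [0.4549, 0.203, 0.1937]
ee_rot: [0.282, -3.129, -0.0]
force: [-0.3, 0.3, -4.3]
width: 0.212
gripper_force: 45.0
```

```bash
python3 -c "
from h import *
wr()"
```

```text
t 9.82 pos [0.4549 0.203  0.1937] F [-0.33  0.29 -4.28] Mworld [0.036 0.001 0.016] Mtool [-0.035 -0.005 -0.016] zt [-0.  0. -1.] w 0.212 eff [0.011 0.085 0.014]
```

arm_command(targets=[[[0, 0, 0, 0, 0.05, 0], [0, 0, 0, 0, 0, 0], [0, 0, 0, 0, 0, 0], [0, 0, 0, 0, 0, 0], [0, 0, 0, 0, 0, 0], [0, 0, 0, 0, 0, 0], [0, 0, 0, 0, 0, 0], [0, 0, 0, 0, 0, 0]]])

```text
clock: 10.82
position: [0.4549, 0.2033, 0.1938]
ee_rot: [0.278, -3.079, 0.007]
force: [-0.3, -0.1, -4.6]
width: 0.217
gripper_force: 45.0
```

```bash
python3 -c "
from h import *
wr()"
```

```text
t 10.82 pos [0.4549 0.2033 0.1938] F [-0.3  -0.11 -4.62] Mworld [ 0.092 -0.075 -0.059] Mtool [-0.08  -0.091  0.055] zt [-0.049 -0.009 -0.999] w 0.217 eff [-0.056  0.469 -0.002]
```

arm_command(targets=[[[0, 0, 0, 0, -0.1, 0], [0, 0, 0, 0, 0, 0], [0, 0, 0, 0, 0, 0], [0, 0, 0, 0, 0, 0], [0, 0, 0, 0, 0, 0], [0, 0, 0, 0, 0, 0], [0, 0, 0, 0, 0, 0], [0, 0, 0, 0, 0, 0]]])

```text
clock: 11.82
position: [0.4549, 0.2032, 0.1937]
ee_rot: [-0.278, 3.079, 0.007]
force: [0.2, 0.1, -4.0]
width: 0.215
gripper_force: 45.0
```

```bash
python3 -c "
from h import *
wr()"
```

```text
t 11.82 pos [0.4549 0.2032 0.1937] F [ 0.22  0.05 -3.96] Mworld [ 0.015  0.122 -0.049] Mtool [-0.034  0.117  0.05 ] zt [ 0.049  0.009 -0.999] w 0.215 eff [ 0.114 -0.285  0.004]
```

arm_command(targets=[[[0, 0, 0, 0, 0.05, 0], [0, 0, 0, 0, 0, 0], [0, 0, 0, 0, 0, 0], [0, 0, 0, 0, 0, 0]]])

```text
clock: 12.32
position: [0.4546, 0.2032, 0.1937]
ee_rot: [-0.283, 3.128, 0.0]
force: [0.5, -0.3, -4.7]
width: 0.219
gripper_force: 45.0
```

```bash
python3 -c "
from h import *
wr()"
```

```text
t 12.32 pos [0.4546 0.2032 0.1937] F [ 0.53 -0.27 -4.7 ] Mworld [0.083 0.014 0.006] Mtool [-0.084 -0.001 -0.006] zt [ 0.  0. -1.] w 0.219 eff [ 0.037  0.059 -0.008]
```

Orange is quiet on both axes: its moment scales linearly with tilt and shows no 0.08 N·m step. I'll set it back.

arm_command(targets=[[[0, 0, 0.05, 0, 0, 0], [0, 0, 0.045, 0, 0, 0], [0, 0, 0.01, 0, 0, 0], [0, 0, 0.004, 0, 0, 0], [0, 0, 0.002, 0, 0, 0], [0, 0, 0, 0, 0, 0], [0, 0, 0, 0, 0, 0]]])

```text
clock: 13.2
position: [0.456, 0.2039, 0.0839]
ee_rot: [-0.282, 3.126, 0.002]
force: [0.7, 0.7, 2.1]
width: 0.216
gripper_force: 45.0
```

arm_command(targets=[[[0, 0, 0, 0, 0, 0], [0, 0, 0, 0, 0, 0], [0, 0, 0, 0, 0, 0], [0, 0, 0, 0, 0, 0]]], jaw=0.07)

```text
clock: 13.7
position: [0.4549, 0.2033, 0.0827]
ee_rot: [0.283, -3.129, 0.0]
force: [-0.2, -0.5, -0.2]
width: 0.597
gripper_force: 0.0
```

arm_command(targets=[[[0, 0, -0.05, 0, 0, 0], [0, 0, -0.06, 0, 0, 0], [0, 0, -0.05, 0, 0, 0], [0.0061, -0.0585, 0, 0, 0, 0], [0.0061, -0.0585, 0, 0, 0, 0], [0.0061, -0.0585, 0, 0, 0, 0], [0.0061, -0.0585, 0, 0, 0, 0], [0, 0, 0, 0, 0, 0.133], [0, 0, 0, 0, 0, 0.133], [0, 0, 0, 0, 0, 0.133]]])

```text
clock: 14.95
position: [0.4726, -0.0316, 0.2426]
ee_rot: [-0.351, -3.122, -0.0]
force: [-0.2, -0.5, 0.1]
width: 0.76
gripper_force: 0.0
```

arm_command(targets=[[[0, 0, 0, 0, 0, 0], [0, 0, 0, 0, 0, 0]]])

```text
clock: 15.2
position: [0.4727, -0.0312, 0.2427]
ee_rot: [-0.338, -3.123, -0.0]
force: [-0.4, 0.2, 0.3]
width: 0.763
gripper_force: 0.0
```

Run:
```python
from h import *
wr(); ridge([.4731,-.0313],'w2.png')
```

```text
t 15.2 pos [ 0.4727 -0.0312  0.2427] F [-0.35  0.23  0.25] Mworld [ 0.026 -0.008 -0.033] Mtool [-0.027 -0.003  0.033] zt [-0.  0. -1.] w 0.763 eff [ 0.033  0.09  -0.069]
ridge [ 0.4751 -0.0297] [20. 65.] dir 167.4 tool x dir 167.6 top z 0.0941 tool shift [-0.002  0.002 -0.   ] 1917
```

View pics/w2.png

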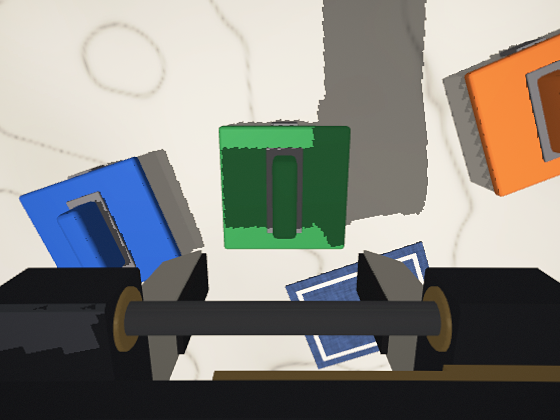

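The green case's ridge sits at (285,195), aligned with the jaws, and orange stands upright at right (525,110).

arm_command(targets=[[[-0.001, 0.001, 0.04, 0, 0, 0], [0, 0, 0.05, 0, 0, 0], [0, 0, 0.05, 0, 0, 0], [0, 0, 0.0195, 0, 0, 0], [0, 0, 0, 0, 0, 0]]])

```text
clock: 15.88
position: [0.473, -0.0307, 0.082]
ee_rot: [-0.341, -3.12, 0.001]
force: [0.1, 0.8, 0.1]
width: 0.762
gripper_force: 0.0
```

arm_command(targets=[[[0, 0, 0, 0, 0, 0], [0, 0, 0, 0, 0, 0], [0, 0, 0, 0, 0, 0], [0, 0, 0, 0, 0, 0], [0, 0, 0, 0, 0, 0], [0, 0, 0, 0, 0, 0]]], jaw=0.0)

```text
clock: 16.62
position: [0.4741, -0.0304, 0.0833]
ee_rot: [0.343, 3.123, 0.0]
force: [-0.3, 0.8, 2.1]
width: 0.22
gripper_force: 45.0
```

arm_command(targets=[[[0, 0, -0.03, 0, 0, 0], [0, 0, -0.05, 0, 0, 0], [0, 0, -0.03, 0, 0, 0], [0, 0, 0, 0.05, 0, 0], [0, 0, 0, 0, 0, 0], [0, 0, 0, 0, 0, 0], [0, 0, 0, 0, 0, 0], [0, 0, 0, 0, 0, 0], [0, 0, 0, 0, 0, 0], [0, 0, 0, 0, 0, 0]]])

```text
clock: 17.88
position: [0.474, -0.0306, 0.1932]
ee_rot: [-0.343, -3.116, 0.078]
force: [-0.0, 0.6, -4.3]
width: 0.215
gripper_force: 45.0
```

```bash
python3 -c "
from h import *
wr()"
```

```text
t 17.88 pos [ 0.474  -0.0306  0.1932] F [-0.02  0.61 -4.34] Mworld [0.019 0.02  0.011] Mtool [-0.014  0.023 -0.012] zt [-0.011 -0.049 -0.999] w 0.215 eff [0.279 0.154 0.008]
```

arm_command(targets=[[[0, 0, 0, -0.1, 0, 0], [0, 0, 0, 0, 0, 0], [0, 0, 0, 0, 0, 0], [0, 0, 0, 0, 0, 0], [0, 0, 0, 0, 0, 0], [0, 0, 0, 0, 0, 0], [0, 0, 0, 0, 0, 0], [0, 0, 0, 0, 0, 0], [0, 0, 0, 0, 0, 0]]])

```text
clock: 19.0
position: [0.474, -0.0307, 0.1932]
ee_rot: [0.343, 3.116, 0.078]
force: [0.2, 0.1, -4.7]
width: 0.214
gripper_force: 45.0
```

```bash
python3 -c "
from h import *
wr()"
```

```text
t 19.0 pos [ 0.474  -0.0307  0.1932] F [ 0.16  0.12 -4.65] Mworld [-0.026  0.012 -0.003] Mtool [0.028 0.006 0.004] zt [ 0.011  0.049 -0.999] w 0.214 eff [-0.279  0.058 -0.006]
```

arm_command(targets=[[[0, 0, 0, 0.05, 0, 0], [0, 0, 0, 0, 0, 0], [0, 0, 0, 0, 0, 0], [0, 0, 0, 0, 0, 0]]])

```text
clock: 19.5
position: [0.4739, -0.0309, 0.1932]
ee_rot: [0.344, 3.123, 0.001]
force: [0.0, 1.1, -4.3]
width: 0.211
gripper_force: 45.0
```

```bash
python3 -c "
from h import *
wr()"
```

```text
t 19.5 pos [ 0.4739 -0.0309  0.1932] F [ 0.03  1.07 -4.34] Mworld [ 0.019  0.013 -0.051] Mtool [-0.015  0.016  0.052] zt [ 0.     0.001 -1.   ] w 0.211 eff [0.048 0.09  0.022]
```

Green reads ±0.02 where orange read ±0.125 at the same tilt. The ball rolls downhill, against the hanging offset, which would explain that. I'll confirm with the y axis and a bigger tilt.

arm_command(targets=[[[0, 0, 0, 0, 0.05, 0], [0, 0, 0, 0, 0, 0], [0, 0, 0, 0, 0, 0], [0, 0, 0, 0, 0, 0], [0, 0, 0, 0, 0, 0], [0, 0, 0, 0, 0, 0], [0, 0, 0, 0, 0, 0], [0, 0, 0, 0, 0, 0]]])

```text
clock: 20.5
position: [0.474, -0.0305, 0.1932]
ee_rot: [-0.338, -3.073, -0.008]
force: [0.1, 0.4, -5.0]
width: 0.213
gripper_force: 45.0
```

```bash
python3 -c "
from h import *
wr()"
```

```text
t 20.5 pos [ 0.474  -0.0305  0.1932] F [ 0.11  0.44 -5.02] Mworld [ 0.12  -0.081 -0.019] Mtool [-0.135 -0.053  0.012] zt [-0.049  0.011 -0.999] w 0.213 eff [ 0.06   0.415 -0.005]
```

arm_command(targets=[[[0, 0, 0, 0, -0.1, 0], [0, 0, 0, 0, 0, 0], [0, 0, 0, 0, 0, 0], [0, 0, 0, 0, 0, 0], [0, 0, 0, 0, 0, 0], [0, 0, 0, 0, 0, 0], [0, 0, 0, 0, 0, 0], [0, 0, 0, 0, 0, 0]]])

```text
clock: 21.5
position: [0.474, -0.0306, 0.1932]
ee_rot: [0.338, 3.073, -0.008]
force: [-1.0, -0.4, -4.3]
width: 0.216
gripper_force: 45.0
```

```bash
python3 -c "
from h import *
wr()"
```

```text
t 21.5 pos [ 0.474  -0.0306  0.1932] F [-0.98 -0.41 -4.27] Mworld [0.107 0.088 0.009] Mtool [-0.086  0.109 -0.004] zt [ 0.049 -0.011 -0.999] w 0.216 eff [ 0.12  -0.247  0.006]
```

arm_command(targets=[[[0, 0, 0, 0, 0.05, 0], [0, 0, 0, 0.09, 0, 0], [0, 0, 0, 0.09, 0, 0], [0, 0, 0, 0, 0, 0], [0, 0, 0, 0, 0, 0], [0, 0, 0, 0, 0, 0], [0, 0, 0, 0, 0, 0], [0, 0, 0, 0, 0, 0]]])

```text
clock: 22.5
position: [0.4739, -0.0309, 0.1933]
ee_rot: [-0.341, -3.091, 0.278]
force: [-0.0, -0.6, -3.9]
width: 0.212
gripper_force: 45.0
```

```bash
python3 -c "
from h import *
wr()"
```

```text
t 22.5 pos [ 0.4739 -0.0309  0.1933] F [-0.02 -0.62 -3.92] Mworld [ 0.338 -0.113  0.008] Mtool [-0.354 -0.038 -0.001] zt [-0.039 -0.174 -0.984] w 0.212 eff [1.047 0.627 0.039]
```

arm_command(targets=[[[0, 0, 0, -0.12, 0, 0], [0, 0, 0, -0.12, 0, 0], [0, 0, 0, -0.12, 0, 0], [0, 0, 0, 0, 0, 0], [0, 0, 0, 0, 0, 0], [0, 0, 0, 0, 0, 0], [0, 0, 0, 0, 0, 0], [0, 0, 0, 0, 0, 0]]])

```text
clock: 23.5
position: [0.474, -0.0299, 0.1932]
ee_rot: [0.338, 3.091, 0.279]
force: [-0.5, 0.2, -4.1]
width: 0.211
gripper_force: 45.0
```

```bash
python3 -c "
from h import *
wr()"
```

```text
t 23.5 pos [ 0.474  -0.0299  0.1932] F [-0.46  0.21 -4.12] Mworld [-0.353  0.034 -0.009] Mtool [ 0.352 -0.044  0.001] zt [ 0.038  0.175 -0.984] w 0.211 eff [-0.997  0.336 -0.047]
```

arm_command(targets=[[[0, 0, 0, 0.09, 0, 0], [0, 0, 0, 0.09, 0, 0], [0, 0, 0, 0, 0, 0], [0, 0, 0, 0, 0, 0]]])

```text
clock: 24.0
position: [0.4738, -0.0306, 0.1932]
ee_rot: [-0.343, -3.123, -0.003]
force: [-0.1, -0.3, -4.4]
width: 0.211
gripper_force: 45.0
```

```bash
python3 -c "
from h import *
wr()"
```

```text
t 24.0 pos [ 0.4738 -0.0306  0.1932] F [-0.08 -0.33 -4.37] Mworld [ 0.018 -0.054  0.005] Mtool [-0.029 -0.049 -0.005] zt [ 0.     0.002 -1.   ] w 0.211 eff [ 0.068  0.144 -0.074]
```

```bash
cat >> h.py <<'E'
def avg(n=12):
    L=[]
    for i in range(n):
        s=arm.observe(); L.append(R.from_rotvec(s['ee_rot']).as_matrix().T@s['ft_torque']); arm.get_image('top')
    L=np.array(L); print('t',round(s['clock'],2),'Mtool mean',L.mean(0).round(3),'sem',(L.std(0)/n**.5).round(3))
E
python3 -c "
from h import *
avg()"
```

```text
t 24.55 Mtool mean [-0.033 -0.062 -0.001] sem [0.008 0.006 0.009]
```

arm_command(targets=[[[0, 0, 0, 0.05, 0, 0], [0, 0, 0, 0, 0, 0], [0, 0, 0, 0, 0, 0], [0, 0, 0, 0, 0, 0], [0, 0, 0, 0, 0, 0], [0, 0, 0, 0, 0, 0]]])

```text
clock: 25.35
position: [0.4739, -0.0308, 0.1932]
ee_rot: [-0.343, -3.116, 0.078]
force: [0.1, 0.1, -5.5]
width: 0.221
gripper_force: 45.0
```

```bash
python3 -c "
from h import *
avg()"
```

```text
t 25.9 Mtool mean [-0.045 -0.07   0.009] sem [0.016 0.006 0.012]
```

arm_command(targets=[[[0, 0, 0, -0.1, 0, 0], [0, 0, 0, 0, 0, 0], [0, 0, 0, 0, 0, 0], [0, 0, 0, 0, 0, 0], [0, 0, 0, 0, 0, 0], [0, 0, 0, 0, 0, 0]]])

```text
clock: 26.7
position: [0.474, -0.0302, 0.1932]
ee_rot: [0.341, 3.117, 0.078]
force: [-0.2, -0.3, -3.6]
width: 0.216
gripper_force: 45.0
```

```bash
python3 -c "
from h import *
avg()"
```

```text
t 27.25 Mtool mean [ 0.107 -0.056 -0.017] sem [0.037 0.008 0.007]
```

arm_command(targets=[[[0, 0, 0, 0.05, 0, 0], [0, 0, 0, 0, 0, 0], [0, 0, 0, 0, 0, 0]]])

```text
clock: 27.68
position: [0.4739, -0.0305, 0.1932]
ee_rot: [-0.343, -3.123, -0.001]
force: [0.5, 0.6, -5.2]
width: 0.214
gripper_force: 45.0
```

```bash
python3 -c "
from h import *
avg()"
```

```text
t 28.23 Mtool mean [-0.066 -0.07   0.003] sem [0.007 0.009 0.01 ]
```

Averaged readings settle it. At level, green keeps a persistent offset of about −0.065 N·m (SEM 0.007) that changes with rocking, and the scatter is large while the ball moves. Orange's level y moment stayed near zero, so green is the rattler and I'll carry it to the pad.

arm_command(targets=[[[0, 0, -0.03, 0, 0, 0], [0, 0, -0.03, 0, 0, 0], [-0.026, 0.016, 0, 0, 0, 0], [-0.026, 0.016, 0, 0, 0, 0], [-0.026, 0.016, 0, 0, 0, 0], [-0.026, 0.016, 0, 0, 0, 0], [-0.026, 0.016, 0, 0, 0, 0], [-0.025, 0.016, 0, 0, 0, 0], [0, 0, 0, 0, 0, 0], [0, 0, 0, 0, 0, 0]]])

```text
clock: 29.52
position: [0.6455, 0.0291, 0.2527]
ee_rot: [-0.343, -3.121, 0.001]
force: [-0.6, -0.5, -5.2]
width: 0.217
gripper_force: 45.0
```

arm_command(targets=[[[0, 0, 0, 0, 0, 0], [0, 0, 0, 0, 0, 0], [0, 0, 0, 0, 0, 0], [0, 0, 0, 0, 0, 0], [0, 0, 0, 0, 0, 0], [0, 0, 0, 0, 0, 0], [0, 0, 0, 0, 0, 0], [0, 0, 0, 0, 0, 0]]])

```text
clock: 30.52
position: [0.6461, 0.0295, 0.2532]
ee_rot: [-0.343, -3.123, 0.0]
force: [-0.4, -0.4, -4.3]
width: 0.216
gripper_force: 45.0
```

Run:
```python
from h import *
wr(); avg(6); grab('scene','s2.png')
```

```text
t 30.52 pos [0.6461 0.0295 0.2532] F [-0.39 -0.43 -4.27] Mworld [0.01  0.003 0.048] Mtool [-0.009  0.005 -0.048] zt [-0.  0. -1.] w 0.216 eff [0.051 0.062 0.   ]
t 30.77 Mtool mean [-0.002  0.019 -0.015] sem [0.008 0.012 0.011]
```

View pics/s2.png

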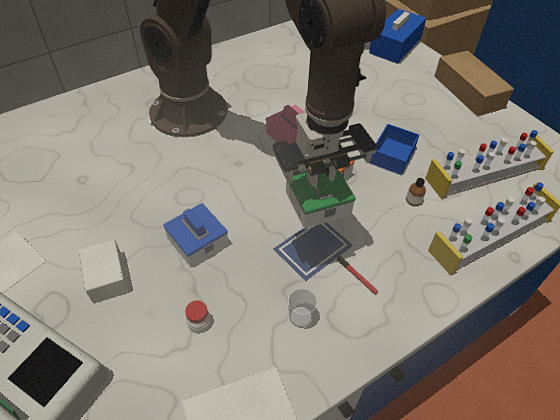

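The green case hangs over the pad at (320,195) in the scene view. Its balance changed again after transport, which confirms the loose ball. One quick check that the lid is level and green sits over the pad centre.

Run:
```python
from h import *
im=grab('wrist','w3.png'); hsv=cv2.cvtColor(im['pixels'],cv2.COLOR_RGB2HSV)
v,u=np.nonzero(cv2.inRange(hsv,(50,80,20),(85,255,255))&(im['z_map']>0).astype(np.uint8)*255)
K=np.array([[im['fx'],0,im['cx']],[0,im['fy'],im['cy']],[0,0,1]])
d=cv2.undistortPoints(np.c_[u,v].astype(float).reshape(-1,1,2),K,np.array(im['dist']))[:,0]
P=(np.c_[d,np.ones(len(d))]*im['z_map'][v,u][:,None])@im['M'].T+im['xyz']
h=P[:,2]; k=abs(h-.229)<.012; L=P[k]; c=np.linalg.lstsq(np.c_[L[:,:2],np.ones(len(L))],L[:,2],rcond=None)[0]
print(len(L),'slopes deg',np.degrees(c[:2]).round(2),'lid z',np.median(L[:,2]).round(4),'centre',np.round((L.min(0)+L.max(0))/2,3)[:2])
```

```text
23454 slopes deg [ 0.49 -0.15] lid z 0.2282 centre [0.643 0.035]
```

```bash
python3 -c "
from h import *
wr(); print(arm.sign_off())"
```

```text
t 30.93 pos [0.6461 0.0295 0.2532] F [ 0.29  0.47 -4.05] Mworld [0.031 0.054 0.029] Mtool [-0.019  0.06  -0.029] zt [ 0.  0. -1.] w 0.218 eff [0.051 0.062 0.   ]
the job is handed in; nothing more can be done
None
```

I handed the job in at about 31 s: the green case rattles, and the arm holds it still and level (within about 0.5°) over the middle of the pad, about 16.5 cm up; orange stayed quiet and stands back where it was, and blue wasn't lifted because green was already identified.

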